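# Clamp the pine block in the quick-release vise

### The job

Clamp the pine block in the blue quick-release vise: hold its red release lever pressed fully down and slide the jaw with it until the block is gently but squarely seated against the black rubber liner of the rear jaw, let the lever come back up so that the slide locks, then screw the jaw tight with the tommy bar, firmly but without crushing the soft wood. Leave the four things lying round the vise alone.

Things in the scene. Friction and masses are not known exactly. Their poses are not given: they have to be found in the camera images.
- vise: Blue bench vise bolted to the bench, bed 110 x 300 mm. Origin at the centre of its underside, z up. Its y axis is the clamping direction: the rear jaw is bolted near its +y end, the movable jaw comes from -y. Its bed, on which the block lies, is 14 mm high. The lever lies on its -x side (towards the robot).
- rear_jaw: Fixed blue rear jaw, 100 x 30 x 74 mm, bolted on the bed (its place along the bed differs each time), with a black rubber liner. Origin on the bed's top, in the plane of the liner's face, mid-width; axes as the vise's.
- liner_face (a point): Centre of the liner's face, which looks along the vise's -y (94 mm wide, 28 to 84 mm above the bench). It is springy and gives about 1 mm for 45 N. The block is seated when the jaw face is 45 mm (the block's width) from it.
- jaw_face (a point): Centre of the clamping face of the movable steel jaw (92 mm wide, 18 to 88 mm above the bench). It faces the liner along the vise's +y.
- jaw: The movable steel jaw plate, carried by the blue carriage; the screw pushes it out of the carriage (towards the liner) by 3.8 mm per radian.
- wood_block: Pine block, 45 x 90 x 34 mm, 0.15 kg, loose on the vise bed between the jaws, a few mm off the liner and a little askew. Origin at the centre of its underside; its x axis (45 mm) lies roughly along the vise's y and is the direction to clamp. Its 90 mm side runs across the vise. It is pushed along the bed by the jaw with 1 to 2 N until it meets the liner.
- block_center (a point): Centre of the pine block, half-way up.
- carriage (a joint): Slide of the carriage along the vise's +y in m, 0 fully open (as it starts) to 0.13. It carries jaw, lever, spindle and tommy bar. Locked while the lever is up; with the lever down it slides with about 2 N.
- lever (a joint): Release lever, rad: about -0.03 up (locked), 0.24 fully down; hinged along the vise's y. Above about 0.1 the slide is free. It springs back up when let go. Pressing starts to move it at about 6 N and the bottom needs about 13 N. Lever and slide do not care about the side load of pushing.
- lever_pad (a point): Centre of the upper surface of the red thumb plate of the lever, where to press straight down (plate 44 mm across the vise, 40 mm free width along the vise's y between two raised lips 14 mm high, by which a fingertip pushes the carriage either way). It stands 110 mm above the bench and 60 mm from its hinge, and sinks 16 mm when fully pressed.
- spindle (a joint): Screw of the vise, rad, positive tightens. The tommy bar turns with it: its near knob is 0.7 rad above the horizontal on the robot's side of the spindle at 0, level at 0.7, and goes down as the screw is tightened.
- bar_axis (a point): Point on the horizontal spindle axis (parallel to the vise's y) where the tommy bar crosses it, 84 mm above the bench.
- bar_knob (a point): Centre of the near black ball knob (24 mm) of the tommy bar, 60 mm from the axis; bar 12 mm thick, same knob at the far end. Press it down from above to tighten: the push square to the bar is about 7.5 N (0.45 N m) while the screw runs free, 12.5 N (0.75 N m) when properly tight (80 N on the block); 10 N is still loose, 15 N crushes. Once the block is held the clamping rises about 150 N per rad and stays.
- flux_tin: Bystander: pale round tin, 47 mm across, 20 mm high, on the bench near the rear jaw, robot's side. Origin under its centre.
- tub_screws: Bystander: white tub of screws, 69 mm across, 48 mm high, behind the vise. Origin under its centre.
- combination_pliers: Bystander: orange pliers, 66 x 151 x 14 mm, lying behind the vise. Origin under the centre.
- relay_board: Bystander: green circuit board with blue relays, 48 x 68 x 21 mm, beyond the rear jaw. Origin under its centre.
Not all that is in view belongs to the job. What is meant by the wood_block is not green or pink, and is the smaller of those in its own colour.

How it is judged:
By the outcome, as a careful person would: the job done as asked, in the order asked, and still so for the second after the job is handed in, with the robot touching nothing.
It also fails if it takes over 72 s, if anything falls off the work surface, if the arm or the gripper's body presses on something with over 40 N, if the wrist force passes 120 N, or if a joint passes its speed limit or range.

### The arm

A 6-joint arm with a two-finger parallel gripper is mounted at the origin on a cart in front of the work surface, level with it; the furniture and walls round the work are solid. World frame = base frame: x ahead of the robot, y to its left, z up, the work surface at z = 0. Lengths are in m, angles in rad, forces in N, time in s.
With the tool pointing down it reaches from about 0.15 to 0.775 m from the base axis. Payload 6.1 kg.
Tool frame: the origin (TCP) lies midway between the tips of the shut fingers; the grasp point (between the pads) lies 19 mm behind it; z points along the fingers, y is the line along which they close (so a half turn about z gives the same grasp; the last joint's range is limited). The gripper opens to 85 mm and grips with 20 to 120 N. Pads are 22 mm wide; open, the fingers measure 114 mm over their backs; the gripper's body (76 mm by 85 mm) begins 54 mm behind the grasp point. The pads swing forward as they close: fully open they stand 13 mm farther back than shut.
Start: joints at [1.188, 0.126, -0.04, 1.405, 0, 1.571], TCP at [0.196, 0.487, 0.231] pointing down, gripper open.
Joint ranges: [-2.72, 2.72], [-0.95, 1.95], [-1.27, 1.35], [-1.78, 2.02], [-1.46, 1.47], [-3.14, 3.14]. Speed limits (rad/s): [2.39, 2.39, 3.01, 3.14, 3.14, 3.14].

### API

Orientations are given as [roll, pitch, yaw] about the fixed x, y, z axes, in that order (R = Rz(yaw) Ry(pitch) Rx(roll)).
In Python, from bench import robot, optics, workorder, search_frame gives the robot as it stands.
- The arm moves only by the tool servo_tool, never from a script. Its argument "motion" is a list of rows, each a list of 7 numbers: the closure, from 0 (fully open) to 1 (shut), then the shift along the tool's x, y, z each as a share of 0.25 m, from -1 to 1, then the turn, a rotation vector about the tool's x, y, z each as a share of pi rad, from -1 to 1. In form: [[jaw, x, y, z, rx, ry, rz], ...]. A call has 1 to 10 rows; each row is the pose to reach, as a shift and turn from the pose commanded when the call began, along the tool's axes at that moment, turning the shorter way round; what a row does not reach only later rows make up. A row lasts 1/10 s, in which the tool goes at most 50 mm and 8.59 degrees, less where a joint would pass 70% of its speed; a pose out of reach is approached as far as the arm can. A call with a number of a shift or a turn outside -1 to 1 is refused whole. A call with a gripper value outside its range is refused whole. The fingers move at their own pace and stop on an object; "force" is the grip in N (left out, the last holds). Time passes only in rows, so rows that repeat a pose let the fingers close. It gives the time, the measured TCP pose, the force, the opening and the grip force at its end, in the units of the state.
- robot.read_state(): the state, without advancing time (a new reading comes with each control period).
- optics.get_image(name): name is "scene" or "top" or "wrist"; returns a dict with "img" (480x640x3 uint8, red, green, blue), "range_z" (480x640 float32, m along the optical axis (not along the pixel's ray), 0 where there is no reading), "fx", "fy", "cx", "cy" (pixels), "T" (4x4, takes a point from camera to world coordinates); the wrist camera has in their place "T_tool_cam" (4x4, takes a point from camera to tool coordinates, whose origin is the TCP and whose axes are the flange's). Camera axes: x right, y down, z forward; pixel columns grow to the right and rows downward; lengths in m; the calibration is good to about 2 mm. The wrist camera is an equidistant fisheye: a pixel r from the principal point sees the ray r / f radians off the axis. A picture is of the moment at which its call begins: read the wrist's pose just before it.
- workorder.finish_job(): hands the job in; it is judged then, once.
Trained networks look in a picture, given as the dict that the camera call returned (one of the last four; its "shot" number tells which), for a name from the list of things; names that differ only in an ending like _2 or _b are one class to them, and where a whole thing is asked for, a point or a joint stands for the part that bears it (a point fixed in the world has none). Each returns a list of dicts, best first, with "conf" (0 to 1); they miss things now and then, are a little off and sometimes report something else, mostly with a low value. They report only what shows in the picture. A call takes as long as a camera call. They do not tell look-alikes from the thing itself.
- search_frame(label, picture): "location" ([x, y, z] in m, in world coordinates, good to about 4 mm: the middle of the surface that is visible of it).
The state is a dict: "time": time; "qpos": joint angles; "joint_vel": joint speeds; "tau": joint torques, N m; "ee_pos": TCP position; "eef_rot": TCP orientation; "force": force on the tool from outside, world axes, zero at the start; "moment": the same for the moment, N m; "opening": finger opening in m; "grip_force": force on a finger pad.
Only numpy, scipy, OpenCV 4.12 (cv2) and the standard library are available. Lean on these libraries where they do the work, as an engineer would, in place of code of your own. Each camera call takes 0.05 s, during which the arm holds its last target. There are 200 camera calls.

## Working session

There is one attempt and no reset: what is moved stays moved. The work goes in short steps, Python scripts to look and compute and a tool call to move; the robot and the scene stay as the last step left them, time stands still between calls to the robot, and variables do not carry over. Pictures are saved under pics/ and viewed, at most 10 in all, crops included, and the job is handed in when it is done.

Besides the shell and the picture viewer there is one more tool, called after "Request:" as a command line: name --pt "numbers of a row" for each row, then --argument value for the rest. servo_tool: Moves the arm, as the interface text tells. Its arguments: {"type":"object","properties":{"motion":{"type":"array"},"force":{"type":"number"}},"required":["motion"]}

```bash
mkdir -p pics; ls; cat > h.py <<'E'
import numpy as np, cv2
from bench import robot, optics, workorder, search_frame
def px2w(d,u,v,z=None):
    z=d["range_z"][int(v),int(u)] if z is None else z
    p=np.array([(u-d["cx"])*z/d["fx"],(v-d["cy"])*z/d["fy"],z,1]); return (d["T"]@p)[:3]
def cloud(d):
    v,u=np.mgrid[:480,:640]; z=d["range_z"]
    P=np.stack([(u-d["cx"])*z/d["fx"],(v-d["cy"])*z/d["fy"],z,np.ones_like(z)],-1)
    return (P@d["T"].T)[...,:3]
def save(d,n,c=None):
    cv2.imwrite("pics/"+n,d["img"][...,::-1])
def proj(d,p):
    q=np.linalg.inv(d["T"])@np.r_[p,1]; return q[0]/q[2]*d["fx"]+d["cx"],q[1]/q[2]*d["fy"]+d["cy"]
E
python3 - <<'E'
from h import *
for n in ("top","scene"):
    d=optics.get_image(n); save(d,n+"0.png")
    print(n,d["T"].round(3).tolist(),d["fx"])
    for l in ["vise","rear_jaw","liner_face","jaw_face","jaw","wood_block","lever_pad","bar_knob","bar_axis","flux_tin"]:
        try: print(l,[(np.round(r["location"],4).tolist(),round(r["conf"],2)) for r in search_frame(l,d)][:4])
        except Exception as e: print(l,e)
s=robot.read_state(); print(s)
E
```

```text
pics
top [[-0.016, -0.99, 0.138, 0.414], [-1.0, 0.019, 0.019, 0.058], [-0.022, -0.137, -0.99, 1.343], [0.0, 0.0, 0.0, 1.0]] 592.3271424027026
vise [([0.5669, 0.0372, 0.024], 0.58)]
rear_jaw [([0.5994, 0.2095, 0.0853], 0.58), ([0.5649, 0.0176, 0.0918], 0.49)]
liner_face [([0.5939, 0.2145, 0.0822], 0.71)]
jaw_face [([0.5816, 0.0588, 0.0898], 0.73), ([0.7135, -0.0138, 0.0059], 0.56), ([0.588, 0.1481, 0.0479], 0.18)]
jaw [([0.5829, 0.0611, 0.0882], 0.61), ([0.4983, 0.026, 0.1079], 0.16)]
wood_block [([0.4027, -0.1096, 0.0459], 0.92), ([0.5967, -0.221, 0.0499], 0.79), ([0.4106, 0.1035, 0.0343], 0.68), ([0.5907, 0.1597, 0.0508], 0.67)]
lever_pad [([0.497, 0.0271, 0.1071], 0.82)]
bar_knob [([0.5752, -0.0629, 0.0908], 0.79), ([0.494, 0.0264, 0.1054], 0.61)]
bar_axis [([0.5641, 0.0163, 0.092], 0.57), ([0.5801, 0.0562, 0.0911], 0.56)]
flux_tin [([0.4793, 0.2202, 0.021], 0.58)]
scene [[0.906, -0.199, 0.373, 0.254], [-0.422, -0.454, 0.784, -0.618], [0.013, -0.868, -0.496, 0.534], [0.0, 0.0, 0.0, 1.0]] 466.17688468733604
vise [([0.5515, -0.0012, 0.0547], 0.7)]
rear_jaw [([0.5885, 0.1851, 0.0721],
[... 683 characters left out ...]
0.0205], 0.59)]
{'time': 1.1, 'qpos': array([ 1.18800550e+00,  1.25776233e-01, -3.95912792e-02,  1.40542211e+00,
       -3.86784290e-05,  1.57083613e+00]), 'joint_vel': array([-1.64995609e-04,  6.95107448e-04,  4.52521876e-04, -5.71010084e-04,
       -1.40568592e-03, -7.74204185e-05]), 'tau': array([ 2.87029456e-03, -4.35709512e+01,  3.53100121e+01,  1.14322185e-03,
        2.27396818e-04, -1.93254991e-06]), 'ee_pos': array([0.19609478, 0.48697701, 0.231311  ]), 'eef_rot': array([3.14158595e+00, 3.86781620e-05, 2.75876202e+00]), 'force': array([-0.1070638 ,  0.22645646, -0.53010483]), 'moment': array([ 0.08145314, -0.03213736,  0.02877561]), 'grip_force': 0.0, 'opening': 0.08538944193616545}
```

View images.

View pics/top0.png

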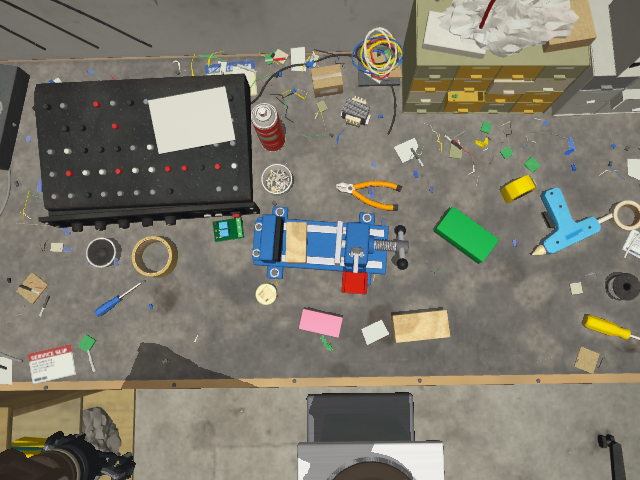

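View pics/scene0.png

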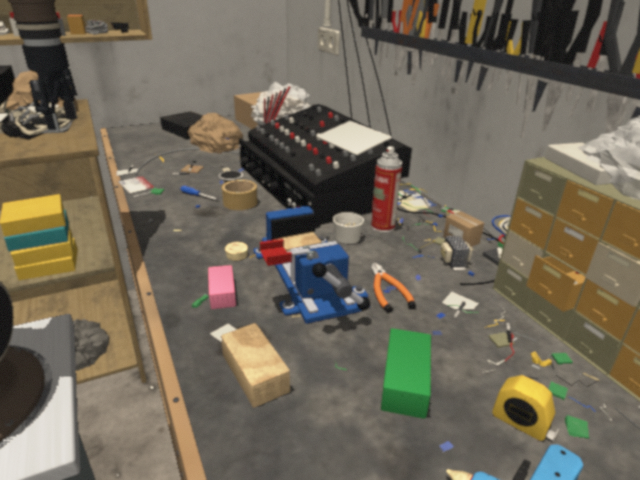

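```bash
python3 - <<'E'
from h import *
d=optics.get_image("top"); P=cloud(d); im=d["img"].astype(int); R,G,B=im[...,0],im[...,1],im[...,2]
roi=np.zeros((480,640),bool); roi[205:300,245:415]=1
def rep(n,m):
    m=m&roi&(P[...,2]>-.05)&(d["range_z"]>0); q=P[m]
    if len(q)<8: print(n,len(q));return
    r=cv2.minAreaRect(q[:,:2].astype(np.float32)*1000)
    print(n,len(q),"med",np.median(q,0).round(4),"min",np.percentile(q,2,axis=0).round(4),"max",np.percentile(q,98,axis=0).round(4),"rect",np.round(r[0],1),np.round(r[1],1),round(r[2],2))
Z=P[...,2]
rep("red",(R>120)&(G<60)&(B<60))
rep("pad-low",(R>120)&(G<60)&(B<60)&(Z<.115))
rep("lips",(R>120)&(G<60)&(B<60)&(Z>.116))
rep("wood",(R>170)&(G>130)&(B<190)&(R-B>40)&(Z>.035)&(Z<.07)&(P[...,1]>.1))
bl=(B>110)&(R<80)
rep("bed/blue low",bl&(Z<.03))
rep("blue high",bl&(Z>.06))
rep("rear blue",bl&(Z>.06)&(P[...,1]>.15))
dk=(R<60)&(G<60)&(B<60)
rep("liner",dk&(Z>.06)&(P[...,1]>.13))
rep("knobs",dk&(P[...,1]<0)&(Z>.03))
rep("nearknob",dk&(P[...,1]<0)&(Z>.1))
rep("jaw",(abs(R-B)<30)&(R>150)&(Z>.08)&(Z<.095)&(P[...,1]>.0))
c=cv2.resize(d["img"][200:310,240:420],None,fx=4.4,fy=4.4,interpolation=cv2.INTER_CUBIC)
cv2.imwrite("pics/c1.png",c[...,::-1])
s=optics.get_image("scene"); c=cv2.resize(s["img"][190:330,200:400],None,fx=4,fy=4,interpolation=cv2.INTER_CUBIC)
cv2.imwrite("pics/c2.png",c[...,::-1])
E
```

```text
red 508 med [0.4923 0.0284 0.11  ] min [0.4715 0.0039 0.105 ] max [0.5133 0.0533 0.1264] rect [492.5  28.1] [51.  42.9] 84.33
pad-low 393 med [0.4929 0.0282 0.1092] min [0.4722 0.0093 0.1047] max [0.5126 0.0473 0.114 ] rect [492.5  28.1] [39.6 43.1] 84.77
lips 115 med [0.4919 0.0468 0.1233] min [0.4713 0.0017 0.1167] max [0.5134 0.0537 0.1276] rect [492.5  28.1] [51.  41.8] 84.09
wood 792 med [0.5881 0.1533 0.0473] min [0.5457 0.133  0.0414] max [0.6311 0.1752 0.0523] rect [588.5 154. ] [44.4 90. ] 87.83
bed/blue low 2355 med [0.5758 0.0988 0.0132] min [ 0.5144 -0.0463  0.0056] max [0.6609 0.2485 0.0246] rect [584.9 101.8] [303.  165.5] 84.96
blue high 1469 med [0.5866 0.0376 0.0917] min [ 0.538  -0.0119  0.0828] max [0.6383 0.2255 0.1007] rect [582.1  97.1] [264.1  99.1] 83.39
rear blue 604 med [0.5945 0.2122 0.0869] min [0.5476 0.1971 0.0823] max [0.642  0.2275 0.0923] rect [595.4 212.4] [29.5 99.8] 85.08
liner 315 med [0.6029 0.1914 0.0823] min [0.5476 0.1832 0.0611] max [0.663  0.2581 0.0984] rect [616.3 205.1] [134.1  58.7] 28.75
knobs 157 med [ 0.5346 -0.0718  0.1318] min [ 0.5185 -0.0879  0.0416] max [ 0.6205 -0.0602  0.1405] rect [569.5 -73.5] [ 22.3 106.2] 84.45
nearknob 93 med [ 0.5283 -0.0694  0.1352] min [ 0.5181 -0.08    0.1296] max [ 0.5372 -0.0601  0.1409] rect [526.9 -70. ] [20.9 20.8] 88.33
jaw 217 med [0.5827 0.0597 0.0873] min [0.5382 0.0516 0.082 ] max [0.626  0.0672 0.0923] rect [598.1 153.5] [206.5  90.6] 80.54
```

View pics/c1.png

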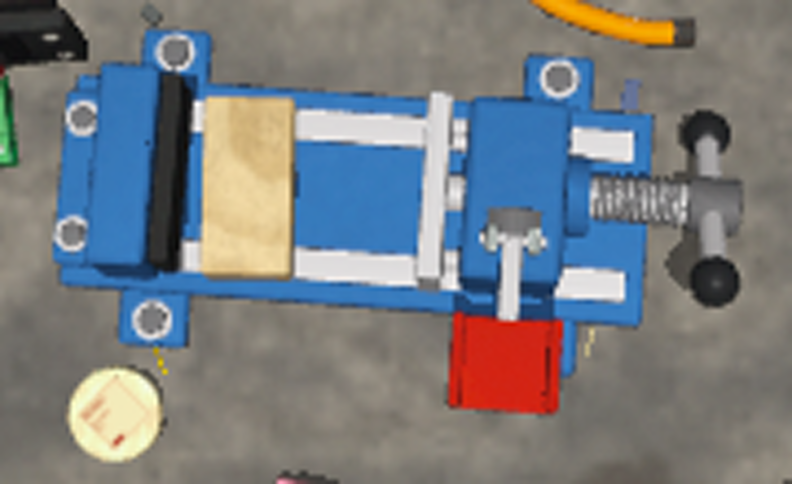

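View pics/c2.png

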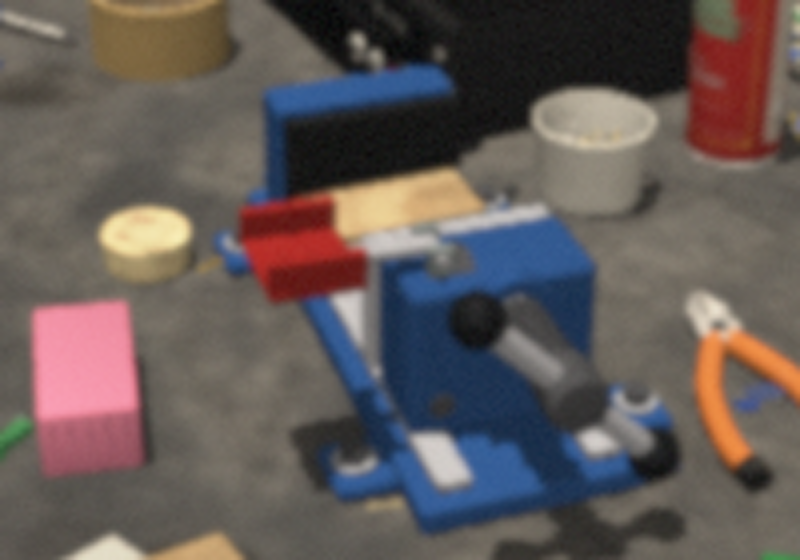

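Top crop: pad at (505,363), jaw plate at (434,190), block (247,187), liner (168,175), near knob (715,282). Vise yaw is about -0.088 rad, and the heights agree with the data given.

Request:
servo_tool --pt "1 -0.15 -0.11 0 0 0 0.045" --pt "1 -0.3 -0.21 0 0 0 0.09" --pt "1 -0.45 -0.32 0 0 0 0.135" --pt "1 -0.6 -0.43 0 0 0 0.18" --pt "1 -0.75 -0.54 0 0 0 0.225" --pt "1 -0.884 -0.634 0 0 0 0.27" --pt "1 -0.884 -0.634 0 0 0 0.315" --pt "1 -0.884 -0.634 0 0 0 0.36" --pt "1 -0.884 -0.634 0 0 0 0.406" --pt "1 -0.884 -0.634 0 0 0 0.406" --force 40

```text
time: 2.2
ee_pos: [0.342, 0.2572, 0.2314]
eef_rot: [3.141, -0.0, 1.482]
force: [-0.5, 0.2, -0.1]
opening: -0.0001
grip_force: 0.0
```

```bash
cat >> h.py <<'E'
def toolmove(target, yaw=None):
    """shift in tool axes as share of .25 and rz share of pi, from measured pose"""
    from scipy.spatial.transform import Rotation as Ro
    s=robot.read_state(); R=Ro.from_euler("xyz",s["eef_rot"])
    sh=R.inv().apply(np.array(target)-s["ee_pos"])/.25
    rv=None
    if yaw is not None: rv=((R.inv()*Ro.from_euler("xyz",[np.pi,0,yaw])).as_rotvec()/np.pi).round(4)
    print("t",round(s["time"],2),"pos",s["ee_pos"].round(4),"rpy",s["eef_rot"].round(3),"F",s["force"].round(1),"shift",sh.round(4),"turn",rv)
E
python3 - <<'E'
from h import *
a=-.087; u=np.array([-np.sin(a),np.cos(a)]); w=np.array([np.cos(a),np.sin(a)])
S=[];
d=optics.get_image("top"); P=cloud(d); im=d["img"].astype(int); R,G,B=im[...,0],im[...,1],im[...,2];Z=P[...,2]
s=P[...,:2]@u; x=P[...,:2]@w; x0=np.array([.585,.1])@w
ok=(abs(x-x0)<.045)
def q(n,m):
    m=m&ok; print(n,m.sum(),"s",np.percentile(s[m],[1,50,99]).round(4),"x",np.percentile(x[m],[1,50,99]).round(4),"z",np.median(Z[m]).round(4))
q("wood",(R>170)&(G>130)&(R-B>40)&(Z>.035)&(Z<.07)&(P[...,1]>.1))
dk=(R<60)&(G<60)&(B<60)
q("liner",dk&(Z>.07)&(Z<.1)&(P[...,1]>.13)&(P[...,1]<.22))
q("jaw",(abs(R-B)<30)&(R>150)&(Z>.08)&(Z<.095)&(P[...,1]>.0)&(P[...,1]<.1))
print("pad",np.array([.4925,.0281])@u)
toolmove([.487,.028,.16],1.484)
E
```

```text
wood 926 s [0.1818 0.2083 0.5593] x [0.53   0.5647 0.6166] z 0.0472
liner 225 s [0.2368 0.2415 0.2485] x [0.5301 0.5754 0.6173] z 0.0826
jaw 211 s [0.1045 0.1099 0.1153] x [0.53   0.5733 0.6172] z 0.0875
pad 0.07078719094092986
t 2.25 pos [0.3419 0.2573 0.2314] rpy [ 3.142 -0.     1.486] F [ 0.2  0.1 -0.2] shift [-0.865   0.6558  0.2854] turn [ 0.     -0.      0.0007]
```

Request:
servo_tool --pt "1 -0.14 0.11 0.04 0 0 0" --pt "1 -0.29 0.22 0.08 0 0 0" --pt "1 -0.43 0.33 0.12 0 0 0" --pt "1 -0.58 0.44 0.16 0 0 0" --pt "1 -0.72 0.55 0.22 0 0 0" --pt "1 -0.865 0.656 0.285 0 0 0" --pt "1 -0.865 0.656 0.285 0 0 0" --pt "1 -0.865 0.656 0.285 0 0 0"

```text
time: 3.05
ee_pos: [0.4862, 0.0269, 0.1594]
eef_rot: [-3.14, -0.0, 1.484]
force: [-0.0, 0.8, -0.5]
opening: 0.0001
grip_force: 0.0
```

```bash
python3 - <<'E'
from h import *
toolmove([.487,.028,.112],1.484)
d=optics.get_image("scene"); c=cv2.resize(d["img"][150:330,200:400],None,fx=3.3,fy=3.3,interpolation=cv2.INTER_CUBIC)
cv2.imwrite("pics/c3.png",c[...,::-1])
E
```

```text
t 3.05 pos [0.4862 0.0269 0.1594] rpy [-3.14  -0.     1.484] F [-0.   0.8 -0.5] shift [0.0046 0.003  0.1895] turn [-0.0006 -0.     -0.0001]
```

View pics/c3.png

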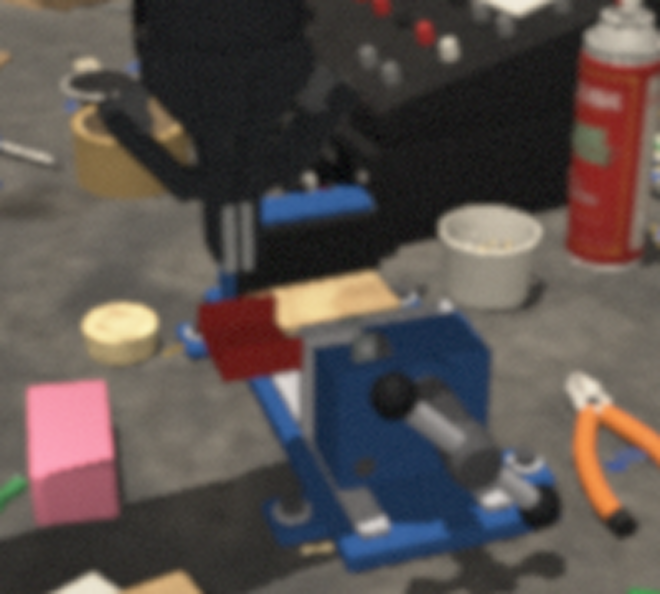

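The shut fingers hang just above the red pad (pad at (240,330), fingertips at (240,270)). Next I press down.

Request:
servo_tool --pt "1 0.004 0.002 0.1 0 0 0" --pt "1 0.004 0.002 0.18 0 0 0" --pt "1 0.004 0.002 0.2 0 0 0" --pt "1 0.004 0.002 0.21 0 0 0" --pt "1 0.004 0.002 0.22 0 0 0" --pt "1 0.004 0.002 0.23 0 0 0" --pt "1 0.004 0.002 0.235 0 0 0" --pt "1 0.004 0.002 0.24 0 0 0" --pt "1 0.004 0.002 0.24 0 0 0"

```text
time: 4.0
ee_pos: [0.4872, 0.0295, 0.1017]
eef_rot: [3.14, -0.002, 1.484]
force: [-4.2, 1.9, 7.7]
opening: 0.0002
grip_force: 4.0
```

Request:
servo_tool --pt "1 0 0 0.01 0 0 0" --pt "1 0 0 0.02 0 0 0" --pt "1 0 0 0.025 0 0 0" --pt "1 0 0 0.03 0 0 0" --pt "1 0 0 0.03 0 0 0"

```text
time: 4.5
ee_pos: [0.4878, 0.0294, 0.0948]
eef_rot: [3.139, -0.002, 1.484]
force: [-4.1, 2.6, 11.2]
opening: -0.0004
grip_force: 5.5
```

Request:
servo_tool --pt "1 0 0 0.008 0 0 0" --pt "1 0 0 0.012 0 0 0" --pt "1 0 0 0.016 0 0 0" --pt "1 0 0 0.016 0 0 0"

```text
time: 4.9
ee_pos: [0.4883, 0.0294, 0.0926]
eef_rot: [3.137, -0.002, 1.484]
force: [-7.8, 1.9, 21.2]
opening: -0.0001
grip_force: 11.1
```

Request:
servo_tool --pt "1 0.02 0 0 0 0 0" --pt "1 0.04 0 0 0 0 0" --pt "1 0.06 0 0 0 0 0" --pt "1 0.08 0 0 0 0 0" --pt "1 0.1 0 0 0 0 0" --pt "1 0.12 0 0 0 0 0" --pt "1 0.14 0 0 0 0 0" --pt "1 0.16 0 0 0 0 0" --pt "1 0.18 0 0 0 0 0" --pt "1 0.2 0 0 0 0 0"

```text
time: 5.9
ee_pos: [0.4927, 0.0788, 0.0925]
eef_rot: [3.136, -0.001, 1.484]
force: [-6.9, -1.1, 20.7]
opening: 0.0005
grip_force: 10.8
```

```bash
cat > m.py <<'E'
from h import *
a=-.087; u=np.array([-np.sin(a),np.cos(a)]); w=np.array([np.cos(a),np.sin(a)])
def meas(name=None):
    d=optics.get_image("top"); P=cloud(d); im=d["img"].astype(int); R,G,B=im[...,0],im[...,1],im[...,2];Z=P[...,2]
    s=P[...,:2]@u; x=P[...,:2]@w; x0=np.array([.585,.1])@w
    ok=(abs(x-x0)<.043)&(s>.05)&(s<.26)
    def q(n,m):
        m=m&ok
        if m.sum()>5: print(n,m.sum(),"s",np.percentile(s[m],[1,50,99]).round(4),"x",np.percentile(x[m],[1,50,99]).round(4),"z",np.median(Z[m]).round(4))
    mw=(R>150)&(G>110)&(R-B>40)&(Z>.035)&(Z<.07)
    q("wood",mw)
    print("woodrect",cv2.minAreaRect(P[mw&ok][:,:2].astype(np.float32)*1000))
    q("liner",(R<60)&(G<60)&(B<60)&(Z>.07)&(Z<.1))
    q("jaw",(abs(R-B)<30)&(R>110)&(Z>.08)&(Z<.095))
    r=(R>90)&(G<60)&(B<60)&(abs(s-.1)<.2)&(abs(x-(x0-.092))<.04)&(Z>.05)
    print("red s",np.percentile(s[r],[1,99]).round(4),"z range",np.percentile(Z[r],[2,50,98]).round(4))
    if name:
        c=cv2.resize(d["img"][200:310,240:420],None,fx=4.4,fy=4.4,interpolation=cv2.INTER_CUBIC); cv2.imwrite("pics/"+name,c[...,::-1])
    st=robot.read_state(); print(st["time"],st["ee_pos"].round(4),"F",st["force"].round(1),"F_s",(st["force"][:2]@u).round(2),"s_tcp",(st["ee_pos"][:2]@u).round(4))
E
python3 -c "
from m import *
meas('c4.png')"
```

```text
wood 255 s [0.1838 0.2053 0.2279] x [0.5865 0.6023 0.6162] z 0.047
woodrect ((615.998291015625, 152.87254333496094), (45.6739387512207, 32.808345794677734), 84.64857482910156)
liner 210 s [0.2367 0.2414 0.2485] x [0.5322 0.5745 0.6166] z 0.0828
jaw 85 s [0.0504 0.1581 0.1648] x [0.5677 0.6022 0.6159] z 0.0881Traceback (most recent call last):
  File "<string>", line 3, in <module>
    meas('c4.png')
    ~~~~^^^^^^^^^^
  File "m.py", line 16, in meas
    print("red s",np.percentile(s[r],[1,99]).round(4),"z range",np.percentile(Z[r],[2,50,98]).round(4))
                  ~~~~~~~~~~~~~^^^^^^^^^^^^^
    return _quantile_unchecked(
        a, q, axis, out, overwrite_input, method, keepdims, weights)
    return _ureduce(a,
                    func=_quantile_ureduce_func,
    ...<5 lines>...
                    overwrite_input=overwrite_input,
                    method=method)
    r = func(a, **kwargs)
    result = _quantile(arr,
                       quantiles=q,
    ...<2 lines>...
                       out=out,
                       weights=wgt)
    slices_having_nans = np.isnan(arr[-1, ...])
                                  ~~~^^^^^^^^^
IndexError: index -1 is out of bounds for axis 0 with size 0
```

Request:
servo_tool --pt "1 0.01 0 0 0 0 0" --pt "1 0.02 0 0 0 0 0" --pt "1 0.03 0 0 0 0 0" --pt "1 0.04 0 0 0 0 0" --pt "1 0.048 0 0 0 0 0" --pt "1 0.055 0 0 0 0 0" --pt "1 0.062 0 0 0 0 0" --pt "1 0.069 0 0 0 0 0" --pt "1 0.076 0 0 0 0 0" --pt "1 0.08 0 0 0 0 0"

```text
time: 6.95
ee_pos: [0.4945, 0.0989, 0.0926]
eef_rot: [3.136, -0.001, 1.484]
force: [-7.3, -1.2, 20.1]
opening: -0.0003
grip_force: 10.6
```

```bash
sed -i 's/print("red s"/if r.any(): print("red s"/' m.py; python3 -c "
from m import *
meas()"
```

```text
wood 208 s [0.1888 0.2127 0.229 ] x [0.5864 0.6049 0.6166] z 0.0472
woodrect ((617.4864501953125, 155.79248046875), (41.371337890625, 30.328060150146484), 86.65068054199219)
liner 90 s [0.2204 0.2413 0.2482] x [0.5794 0.5997 0.6169] z 0.0832
jaw 158 s [0.0529 0.0805 0.1847] x [0.5641 0.5789 0.6165] z 0.0903
7.0 [0.4945 0.0991 0.0926] F [-7.  -0.2 19.9] F_s -0.81 s_tcp 0.1417
```

Request:
servo_tool --pt "1 0.003 0 0 0 0 0" --pt "1 0.006 0 0 0 0 0" --pt "1 0.009 0 0 0 0 0" --pt "1 0.012 0 0 0 0 0" --pt "1 0.014 0 0 0 0 0"

```text
time: 7.5
ee_pos: [0.4948, 0.1023, 0.0926]
eef_rot: [3.136, -0.001, 1.484]
force: [-7.0, -0.8, 19.5]
opening: 0.0003
grip_force: 10.6
```

Request:
servo_tool --pt "1 0.002 0 0 0 0 0" --pt "1 0.004 0 0 0 0 0" --pt "1 0.004 0 0 0 0 0"

```text
time: 7.8
ee_pos: [0.4949, 0.1034, 0.0926]
eef_rot: [3.136, -0.002, 1.484]
force: [-6.3, 0.1, 20.1]
opening: 0.0001
grip_force: 10.5
```

Request:
servo_tool --pt "1 0.002 0 0 0 0 0" --pt "1 0.004 0 0 0 0 0" --pt "1 0.004 0 0 0 0 0"

```text
time: 8.1
ee_pos: [0.495, 0.1043, 0.0926]
eef_rot: [3.136, -0.002, 1.484]
force: [-6.4, -0.2, 19.7]
opening: 0.0004
grip_force: 10.5
```

```bash
python3 -c "
from m import *
meas()"
```

```text
wood 202 s [0.1949 0.2184 0.2352] x [0.588  0.6044 0.6167] z 0.0471
woodrect ((618.3875732421875, 161.736328125), (40.64317321777344, 29.850563049316406), 89.60674285888672)
liner 97 s [0.0952 0.2407 0.2484] x [0.5707 0.5996 0.6167] z 0.0818
jaw 153 s [0.055  0.0891 0.1904] x [0.5643 0.5789 0.6161] z 0.0903
8.15 [0.495  0.1044 0.0926] F [-8.  -0.7 19.2] F_s -1.4 s_tcp 0.147
```

Request:
servo_tool --pt "1 0.002 0 0 0 0 0" --pt "1 0.004 0 0 0 0 0" --pt "1 0.004 0 0 0 0 0"

```text
time: 8.45
ee_pos: [0.4951, 0.1054, 0.0926]
eef_rot: [3.136, -0.002, 1.484]
force: [-7.7, -0.8, 19.8]
opening: 0.0001
grip_force: 10.5
```

Request:
servo_tool --pt "1 0.002 0 0 0 0 0" --pt "1 0.004 0 0 0 0 0" --pt "1 0.004 0 0 0 0 0"

```text
time: 8.75
ee_pos: [0.4951, 0.1056, 0.0926]
eef_rot: [3.136, 0.0, 1.484]
force: [-7.7, -3.7, 20.7]
opening: 0.0003
grip_force: 10.7
```

```bash
python3 -c "
from m import *
meas()"
```

```text
wood 202 s [0.1957 0.2196 0.2363] x [0.5875 0.6051 0.6168] z 0.0475
woodrect ((618.2607421875, 162.97544860839844), (41.7301025390625, 30.548826217651367), 85.70100402832031)
liner 91 s [0.2229 0.241  0.2482] x [0.5776 0.5985 0.6156] z 0.0827
jaw 150 s [0.054  0.0879 0.1918] x [0.5643 0.5787 0.6161] z 0.0904
8.8 [0.4951 0.1056 0.0926] F [-7.4 -3.4 20.3] F_s -4.02 s_tcp 0.1483
```

Request:
servo_tool --pt "1 0.002 0 0 0 0 0" --pt "1 0.004 0 0 0 0 0" --pt "1 0.005 0 0 0 0 0" --pt "1 0.005 0 0 0 0 0"

```text
time: 9.2
ee_pos: [0.4951, 0.1059, 0.0925]
eef_rot: [3.136, 0.002, 1.483]
force: [-7.7, -7.4, 21.6]
opening: -0.0003
grip_force: 11.1
```

Request:
servo_tool --pt "1 0.002 0 0 0 0 0" --pt "1 0.003 0 0 0 0 0" --pt "1 0.003 0 0 0 0 0"

```text
time: 9.5
ee_pos: [0.4951, 0.106, 0.0925]
eef_rot: [3.136, 0.004, 1.483]
force: [-7.6, -10.0, 21.8]
opening: -0.0004
grip_force: 11.2
```

Request:
servo_tool --pt "1 0 0 -0.02 0 0 0" --pt "1 0 0 -0.04 0 0 0" --pt "1 0 0 -0.06 0 0 0" --pt "1 0 0 -0.08 0 0 0" --pt "1 -0.004 0 -0.1 0 0 0" --pt "1 -0.01 0 -0.12 0 0 0" --pt "1 -0.01 0 -0.16 0 0 0" --pt "1 -0.01 0 -0.26 0 0 0" --pt "1 -0.01 0 -0.4 0 0 0" --pt "1 -0.01 0 -0.4 0 0 0"

```text
time: 10.5
ee_pos: [0.4958, 0.1058, 0.1935]
eef_rot: [3.135, -0.002, 1.483]
force: [0.1, -0.6, 0.1]
opening: 0.0002
grip_force: 0.0
```

```bash
python3 - <<'E'
from m import *
meas()
d=optics.get_image("top"); P=cloud(d); im=d["img"].astype(int)
m=(im.max(2)<60)&(P[...,2]>.11)&(P[...,2]<.16); m[:, :345]=0; m[:, 420:]=0; m[:220]=0; m[300:]=0
q=P[m]
print(len(q),np.median(q,0),cv2.minAreaRect(q[:,:2].astype(np.float32)*1000), q[:,2].max())
for n in("top","scene"):
  p=d if n=="top" else optics.get_image("scene")
  for l in("bar_knob","bar_axis"): print(n,l,[(np.round(r["location"],4).tolist(),round(r["conf"],2)) for r in search_frame(l,p)][:3])
c=cv2.resize(d["img"][190:310,230:420],None,fx=4,fy=4,interpolation=cv2.INTER_CUBIC); cv2.imwrite("pics/c5.png",c[...,::-1])
E
```

```text
woodrect ((0.0, 0.0), (0.0, 0.0), 0.0)
liner 19 s [0.2371 0.2413 0.2477] x [0.6083 0.6121 0.6161] z 0.0827
jaw 86 s [0.0546 0.0756 0.0915] x [0.5644 0.5723 0.5822] z 0.0919
10.55 [0.4952 0.1057 0.1913] F [ 0.3 -0.1 -0.1] F_s -0.08 s_tcp 0.1483
88 [0.53443681 0.00565717 0.13531183] ((534.4075317382812, 5.449875354766846), (20.619064331054688, 20.681697845458984), 88.7759780883789) 0.14373958553899202
top bar_knob [([0.5776, 0.0079, 0.0915], 0.71), ([0.638, 0.2098, 0.0858], 0.71)]
top bar_axis [([0.5767, 0.0052, 0.09], 0.59)]
scene bar_knob [([0.5767, -0.0041, 0.0951], 0.73)]
scene bar_axis [([0.5606, 0.0765, 0.0971], 0.86)]
```

View pics/c5.png

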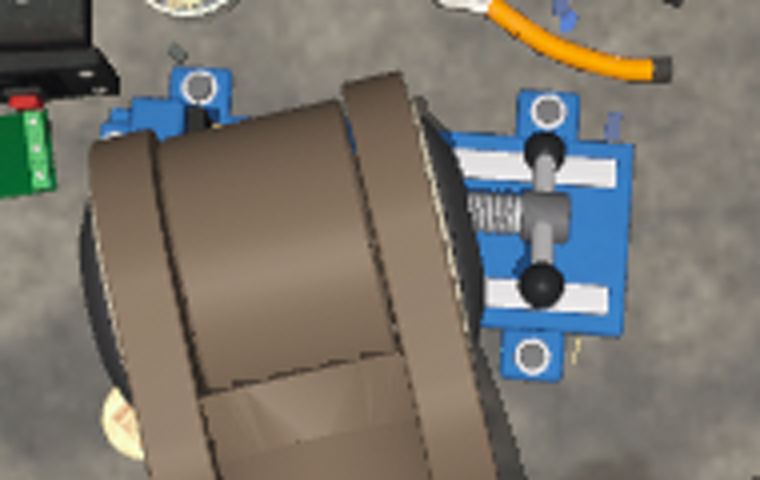

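Knob seen at crop (541,285), i.e. world (0.534, 0.0055), z about 0.123. The carriage has moved 76 mm and is locked. Next I go above the knob.

Request:
servo_tool --pt "1 -0.1 0.05 0 0 0 0" --pt "1 -0.2 0.1 0 0 0 0" --pt "1 -0.3 0.15 0.04 0 0 0" --pt "1 -0.386 0.188 0.08 0 0 0" --pt "1 -0.386 0.188 0.12 0 0 0" --pt "1 -0.386 0.188 0.12 0 0 0"

```text
time: 11.45
ee_pos: [0.5308, 0.0048, 0.1564]
eef_rot: [-3.138, 0.0, 1.482]
force: [0.7, 1.1, 0.5]
opening: 0.0002
grip_force: 0.0
```

```bash
python3 - <<'E'
from m import *
toolmove([.5335,.0055,.135],1.484)
d=optics.get_image("scene"); c=cv2.resize(d["img"][150:330,200:400],None,fx=3.3,fy=3.3,interpolation=cv2.INTER_CUBIC)
cv2.imwrite("pics/c6.png",c[...,::-1])
p=search_frame("lever_pad",d); print([(np.round(r["location"],4),r["conf"]) for r in p][:2])
E
```

```text
t 11.45 pos [0.5308 0.0048 0.1564] rpy [-3.138  0.     1.482] F [0.7 1.1 0.5] shift [0.0036 0.0108 0.0854] turn [-0.0013  0.     -0.0006]
[(array([0.5032, 0.1023, 0.1095]), 0.91), (array([0.5612, 0.075 , 0.0971]), 0.47)]
```

View pics/c6.png

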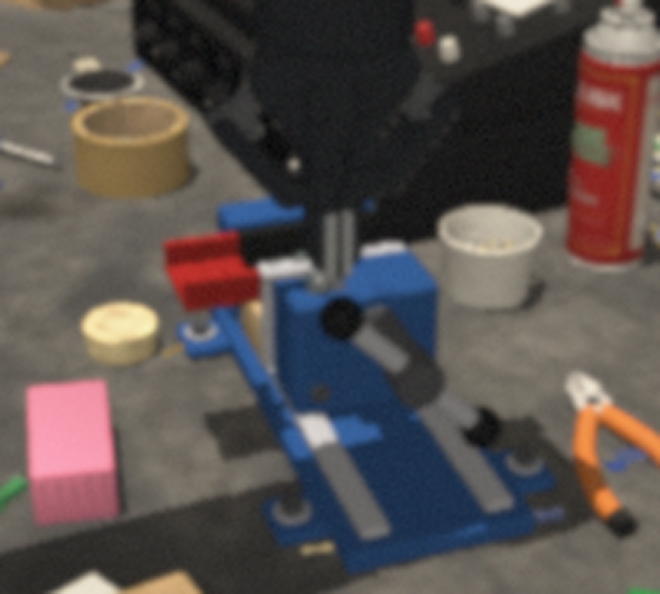

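Fingers at (338,250) right above the near knob (341,318); the lever is back up. Now I press.

Request:
servo_tool --pt "1 0.004 0.008 0.04 0 0 0" --pt "1 0.004 0.008 0.07 0 0 0" --pt "1 0.004 0.008 0.08 0 0 0" --pt "1 0.004 0.008 0.09 0 0 0" --pt "1 0.004 0.008 0.1 0 0 0" --pt "1 0.004 0.007 0.105 0 0 0" --pt "1 0.004 0.006 0.105 0 0 0"

```text
time: 12.25
ee_pos: [0.532, 0.0068, 0.1361]
eef_rot: [3.141, -0.001, 1.484]
force: [-15.4, 2.0, 29.6]
opening: 0.0001
grip_force: 14.7
```

```bash
cat > k.py <<'E'
from m import *
A=np.array([.580,.0015]) ; xa=A@w
s=robot.read_state(); f=s["force"]; p=s["ee_pos"]
sn=np.clip((p[2]-.096)/.06,-1,1); th=np.arcsin(sn)
Fx=f[:2]@w; t=np.array([np.sin(th),np.cos(th)])  # (inward... up)
# force on tool; on knob = -f. contact point rel axis (x=-.06cos, z=.06 sin+.012)
rx=-.06*np.cos(th); rz=.06*np.sin(th)+.012
fx,fz=-Fx,-f[2]
M=rz*fx*-1*-1 - rx*fz  # y-moment component r x F = rz*fx - rx*fz
print("t",s["time"],"pos",p.round(4),"F",f.round(1),"th",th.round(3),"psi",(.7-th).round(3),"knob dx from tip",((xa-.06*np.cos(th))-p[:2]@w).round(4),"torque",(-M).round(3),"Fz cos",(f[2]*np.cos(th)).round(2))
E
python3 k.py
```

```text
t 12.25 pos [0.532  0.0068 0.1361] F [-15.4   2.   29.6] th 0.732 psi -0.032 knob dx from tip 0.0037 torque 0.511 Fz cos 22.02
```

Request:
servo_tool --pt "1 0 -0.004 0 0 0 0" --pt "1 0 -0.008 0 0 0 0" --pt "1 0 -0.012 0 0 0 0" --pt "1 0 -0.016 0 0 0 0" --pt "1 0 -0.02 0 0 0 0"

```text
time: 12.75
ee_pos: [0.5298, 0.007, 0.1351]
eef_rot: [3.137, -0.001, 1.484]
force: [-1.2, 0.1, 13.1]
opening: -0.0
grip_force: 6.6
```

```bash
python3 k.py
```

```text
t 12.75 pos [0.5298 0.007  0.1351] F [-1.2  0.1 13.1] th 0.71 psi -0.01 knob dx from tip 0.005 torque 0.534 Fz cos 9.96
```

Request:
servo_tool --pt "1 0 -0.004 0.005 0 0 0" --pt "1 0 -0.008 0.01 0 0 0" --pt "1 0 -0.012 0.015 0 0 0" --pt "1 0 -0.016 0.02 0 0 0" --pt "1 0 -0.016 0.02 0 0 0"

```text
time: 13.25
ee_pos: [0.5247, 0.0074, 0.1298]
eef_rot: [3.139, -0.001, 1.484]
force: [-6.5, 0.3, 17.8]
opening: 0.0003
grip_force: 8.4
```

```bash
python3 k.py
```

```text
t 13.25 pos [0.5247 0.0074 0.1298] F [-6.5  0.3 17.8] th 0.598 psi 0.102 knob dx from tip 0.006 torque 0.585 Fz cos 14.69
```

Request:
servo_tool --pt "1 0 -0.004 0.005 0 0 0" --pt "1 0 -0.008 0.01 0 0 0" --pt "1 0 -0.012 0.015 0 0 0" --pt "1 0 -0.016 0.02 0 0 0" --pt "1 0 -0.016 0.02 0 0 0"

```text
time: 13.75
ee_pos: [0.5204, 0.0078, 0.1246]
eef_rot: [3.14, -0.001, 1.484]
force: [-7.3, 1.4, 16.5]
opening: -0.0003
grip_force: 8.4
```

```bash
python3 k.py
```

```text
t 13.75 pos [0.5204 0.0078 0.1246] F [-7.3  1.4 16.5] th 0.497 psi 0.203 knob dx from tip 0.0072 torque 0.57 Fz cos 14.51
```

Request:
servo_tool --pt "1 0 -0.004 0.005 0 0 0" --pt "1 0 -0.008 0.01 0 0 0" --pt "1 0 -0.01 0.015 0 0 0" --pt "1 0 -0.012 0.02 0 0 0" --pt "1 0 -0.012 0.022 0 0 0" --pt "1 0 -0.012 0.022 0 0 0"

```text
time: 14.35
ee_pos: [0.5166, 0.0081, 0.1189]
eef_rot: [3.141, -0.001, 1.484]
force: [-10.4, 0.6, 17.6]
opening: 0.0002
grip_force: 9.2
```

```bash
python3 k.py
```

```text
t 14.35 pos [0.5166 0.0081 0.1189] F [-10.4   0.6  17.6] th 0.392 psi 0.308 knob dx from tip 0.0083 torque 0.61 Fz cos 16.23
```

Request:
servo_tool --pt "1 0 0 -0.02 0 0 0" --pt "1 0 0 -0.05 0 0 0" --pt "1 0 0.015 -0.05 0 0 0" --pt "1 0 0.03 -0.05 0 0 0" --pt "1 0 0.03 -0.05 0 0 0" --pt "1 0 0.03 -0.05 0 0 0"

```text
time: 14.95
ee_pos: [0.5251, 0.0066, 0.1287]
eef_rot: [-3.141, 0.0, 1.483]
force: [-0.2, 0.4, 0.1]
opening: -0.0001
grip_force: 0.0
```

```bash
python3 k.py; python3 - <<'E'
from h import *
d=optics.get_image("scene"); c=cv2.resize(d["img"][190:290,240:360],None,fx=6,fy=6,interpolation=cv2.INTER_CUBIC)
cv2.imwrite("pics/c7.png",c[...,::-1])
E
```

```text
t 14.95 pos [0.5251 0.0066 0.1287] F [-0.2  0.4  0.1] th 0.577 psi 0.123 knob dx from tip 0.0048 torque -0.008 Fz cos 0.08
```

View pics/c7.png

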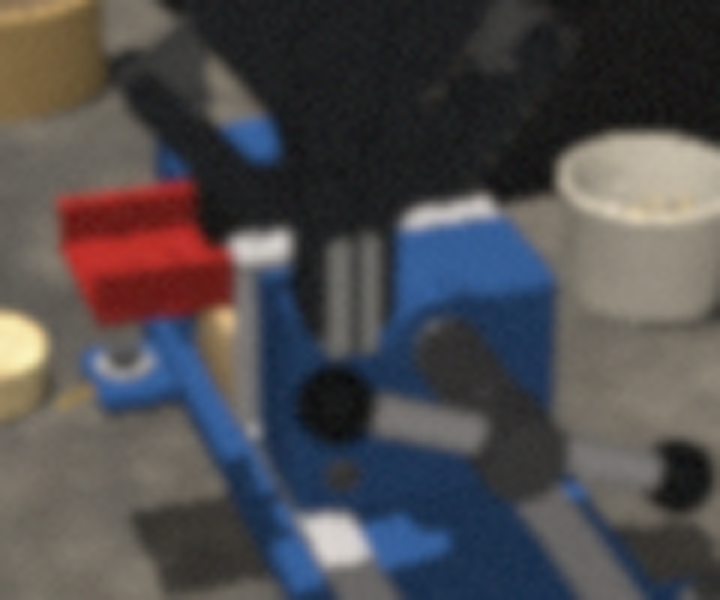

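```bash
python3 - <<'E'
from m import *
d=optics.get_image("scene"); T=d["T"]
s=robot.read_state(); tip=s["ee_pos"]; print("tip proj crop",[(a-b)*6 for a,b in zip(proj(d,tip),(240,190))])
im=d["img"].astype(np.uint8); 
g=im[240:275,285:310].max(2)<45
# darkest blob = knob
n,l,st,c=cv2.connectedComponentsWithStats(g.astype(np.uint8)); i=1+np.argmax(st[1:,4]); cu=c[i]+[285,240]; print("knob px",cu,st[i])
ray=T[:3,:3]@np.array([(cu[0]-d["cx"])/d["fx"],(cu[1]-d["cy"])/d["fy"],1]); o=T[:3,3]
# knob lies in plane of bar: s = const .052
for sb in (.050,.052,.054):
    k=(sb-o[:2]@u)/(ray[:2]@u); p=o+k*ray; print(sb,p.round(4),"x'",(p[:2]@w).round(4),"th from z",np.arcsin((p[2]-.084)/.06).round(3))
print("tip x'",tip[:2]@w,"s",tip[:2]@u)
P=cloud(d); q=P[int(cu[1])-3:int(cu[1])+4,int(cu[0])-3:int(cu[0])+4].reshape(-1,3); print("cloud",np.median(q,0), "axis",.580*w[0]+.0015*w[1])
E
```

```text
tip proj crop [np.float64(344.1032421795542), np.float64(340.21818642649777)]
knob px [295.48360656 257.04918033] [  5  11  12  13 122]
0.05 [0.5207 0.0048 0.1103] x' 0.5183 th from z 0.454
0.052 [0.5215 0.0067 0.109 ] x' 0.5189 th from z 0.43
0.054 [0.5223 0.0086 0.1077] x' 0.5196 th from z 0.406
tip x' 0.5224260134819801 s 0.052240515162456994
cloud [ 0.51694077 -0.00114633  0.11492322] axis 0.5776760387167533
```

Request:
servo_tool --pt "1 0 -0.01 0.02 0 0 0" --pt "1 0 -0.014 0.035 0 0 0" --pt "1 0 -0.018 0.045 0 0 0" --pt "1 0 -0.024 0.053 0 0 0" --pt "1 0 -0.03 0.06 0 0 0" --pt "1 0 -0.035 0.065 0 0 0" --pt "1 0 -0.035 0.065 0 0 0"

```text
time: 15.75
ee_pos: [0.5187, 0.0073, 0.1153]
eef_rot: [3.135, -0.0, 1.483]
force: [2.0, -1.7, 10.2]
opening: 0.0003
grip_force: 5.1
```

```bash
python3 k.py
```

```text
t 15.75 pos [0.5187 0.0073 0.1153] F [ 2.  -1.7 10.2] th 0.328 psi 0.372 knob dx from tip 0.0048 torque 0.648 Fz cos 9.7
```

Request:
servo_tool --pt "1 0 -0.003 0.006 0 0 0" --pt "1 0 -0.006 0.012 0 0 0" --pt "1 0 -0.009 0.016 0 0 0" --pt "1 0 -0.01 0.018 0 0 0" --pt "1 0 -0.01 0.018 0 0 0"

```text
time: 16.25
ee_pos: [0.5166, 0.0074, 0.1112]
eef_rot: [3.134, -0.0, 1.483]
force: [2.8, -1.7, 11.8]
opening: -0.0006
grip_force: 5.9
```

```bash
for i in 1; do python3 k.py; done
```

```text
t 16.25 pos [0.5166 0.0074 0.1112] F [ 2.8 -1.7 11.8] th 0.256 psi 0.444 knob dx from tip 0.0056 torque 0.764 Fz cos 11.41
```

Torque is about 0.76 N m (12.7 N at the knob) and the turn about 0.45 rad. Both say properly tight, so I lift off.

Request:
servo_tool --pt "1 0 0 -0.03 0 0 0" --pt "1 0 0 -0.1 0 0 0" --pt "1 0 0 -0.25 0 0 0" --pt "1 0 0 -0.4 0 0 0" --pt "1 0 -0.2 -0.5 0 0 0" --pt "1 0 -0.4 -0.5 0 0 0" --pt "1 0 -0.6 -0.5 0 0 0" --pt "1 0 -0.8 -0.5 0 0 0" --pt "1 0 -0.8 -0.5 0 0 0" --pt "1 0 -0.8 -0.5 0 0 0"

```text
time: 17.25
ee_pos: [0.3138, 0.0252, 0.2339]
eef_rot: [3.14, -0.0, 1.484]
force: [0.3, 0.7, -0.1]
opening: -0.0
grip_force: 0.0
```

```bash
python3 - <<'E'
from m import *
meas()
d=optics.get_image("top"); c=cv2.resize(d["img"][190:310,230:420],None,fx=4,fy=4,interpolation=cv2.INTER_CUBIC); cv2.imwrite("pics/c8.png",c[...,::-1])
E
```

```text
wood 720 s [0.1978 0.2179 0.2382] x [0.5322 0.5743 0.6163] z 0.0471
woodrect ((590.9005126953125, 167.50686645507812), (41.49486541748047, 85.7235336303711), 84.58072662353516)
liner 188 s [0.2387 0.2427 0.2479] x [0.5323 0.5736 0.6153] z 0.0832
jaw 420 s [0.0513 0.1827 0.1937] x [0.5324 0.5718 0.6152] z 0.0888
red s [0.1215 0.1719] z range [0.1038 0.1096 0.1256]
17.3 [0.315  0.0252 0.2338] F [ 0.4 -0.3  0.8] F_s -0.31 s_tcp 0.0525
```

View pics/c8.png

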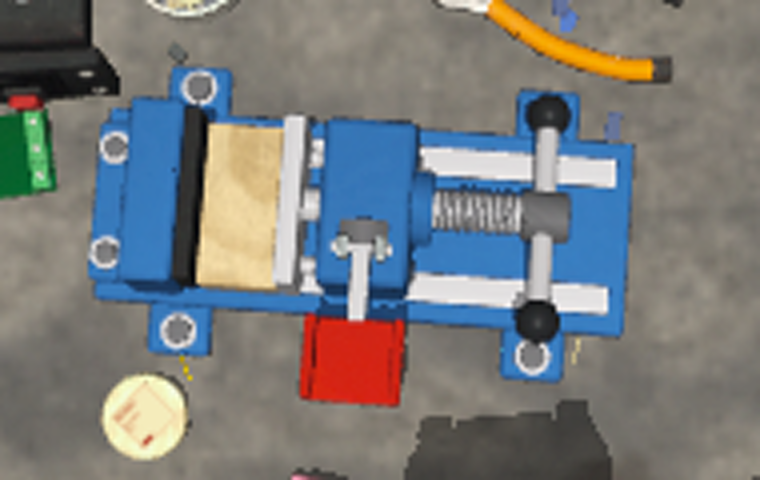

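The block is held square between the jaw (290,205) and the liner (190,200). The liner has given about 1.8 mm, which is about 80 N, the lever is up and the arm is clear.

```bash
python3 -c "
from bench import workorder
print(workorder.finish_job())"
```

```text
the job is handed in; nothing more can be done
None
```

The pine block is clamped square against the liner at roughly 80 N (about 12.7 N at the knob), with the slide locked, the lever up, the four bystanders untouched and the job handed in at about 17 s; no verdict came back.

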